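# Line up can capacitors by height on the test rail

## Robot

A 6-joint arm with a two-finger parallel gripper is mounted at the origin on the work surface. World frame = base frame: x ahead of the robot, y to its left, z up, the work surface at z = 0. Lengths are in m, angles in rad, forces in N, time in s.
With the tool pointing down it reaches from about 0.375 to 0.975 m from the base axis. Payload 3.8 kg.
Tool frame: the origin (TCP) lies on the centre line of the jaws, within the pads' length; the fingertips stand 14 mm ahead of it and the grasp point (between the pads) lies 5 mm behind it; x points along the fingers, y is the direction in which the jaws open and shut, and the axes are right-handed (so a half turn about x gives the same grasp; the last joint's range is limited). The gripper opens to 85 mm and grips with 20 to 120 N. Pads are 22 mm wide; open, the fingers measure 114 mm over their backs; the gripper's body (76 mm by 85 mm) begins 54 mm behind the grasp point. The pads swing forward as they close: fully open they stand 13 mm farther back than shut.
Start: joints at [1.236, 0.264, 1.604, -0, 1.274, -0.037], TCP at [0.198, 0.645, 0.245] pointing down, gripper open.
Joint ranges: [-2.63, 2.63], [-0.94, 2.18], [0.31, 2.57], [-1.31, 4.45], [0, 2.66], [-2.55, 2.55]. Speed limits (rad/s): [2.57, 2.57, 3.14, 3.14, 3.14, 3.14].

## Interface

Orientations are given as a rotation vector (axis times angle).
In Python, from workcell import bot gives the robot as it stands.
- The arm moves only by the shell command python3 -m creep 'ROWS' [FORCE]. ROWS is JSON, a list of rows, each an object with "grip": the finger opening in cm, from 0 to 8.54; "dp": the shift along the tool's x, y, z in cm, a list of three; "rotation": the turn, a rotation vector about the tool's x, y, z in rad, a list of three. A call has 1 to 5 rows; each row is the pose to reach, as a shift and turn from the pose commanded when the call began, along the tool's axes at that moment; what a row does not reach only later rows make up. A row lasts 1/12 s, in which the tool goes at most 41.7 mm and 7.16 degrees, less where a joint would pass 70% of its speed; a pose out of reach is approached as far as the arm can. A call with a gripper value outside its range is refused whole. The fingers move at their own pace and stop on an object; FORCE is the grip in N (left out, the last holds). Time passes only in rows, so rows that repeat a pose let the fingers close. It gives the time, the measured TCP pose, the force and the opening at its end, in the units of the state.
- bot.read_state(): the state, without advancing time (a new reading comes with each control period).
- bot.read_camera(name): name is "scene" or "top"; returns (picture, depth): 400x640x3 uint8, red, green, blue; 400x640 float32, m along the optical axis (not along the pixel's ray), 0 where there is no reading.
- bot.get_calibration(name): a dict with "fx", "fy", "cx", "cy" (pixels), "dist" ([k1, k2, p1, p2, k3] as OpenCV has them; the pictures are not rectified), "rvec" (rotation vector, rad) and "tvec" (3), from world to camera coordinates, as OpenCV has them. Camera axes: x right, y down, z forward; pixel columns grow to the right and rows downward; lengths in m; the calibration is good to about 2 mm. A picture is of the moment at which its call begins. get_calibration takes no time and is no camera call.
- bot.finish_job(): hands the job in, once; it reports no verdict.
The state is a dict: "time": time; "q": joint angles; "joint_vel": joint speeds; "joint_torque": joint torques, N m; "tool_pos": TCP position; "tcp_rot": TCP orientation; "wrist_force": force on the tool from outside, world axes, zero at the start; "torque": the same for the moment, N m; "width": opening from 0.0 (shut) to 1.0 (fully open).
Only numpy, scipy, OpenCV 4.12 (cv2) and the standard library are available. Lean on these libraries where they do the work, as an engineer would, in place of code of your own. Each camera call takes 0.05 s, during which the arm holds its last target.

## Task

Get the four can capacitors ready for testing: stand them upright on the four white rests of the blue metal rail, one centred on each rest, in order of height with the tallest next to the red terminal and the shortest next to the black one. Set each one down gently rather than dropping it, let go of them all, and leave the yellow meter where it lies.

Things in the scene. Friction and masses are not known exactly. Their poses are not given: they have to be found in the camera images.
- cap_grey: upright round can capacitor with grey sleeve and a black stripe down one side: can 96 mm high, 52 mm diameter, two 7 mm wide brass studs rising 5 mm above its flat top; about 280 g, stands loose on its flat bottom. Origin: centre of the underside; z up along the can. Grip it round the sleeve at any yaw.
- cap_blue: upright round can capacitor with blue sleeve and a white stripe down one side: can 79 mm high, 46 mm diameter, two 7 mm wide brass studs rising 5 mm above its flat top; about 190 g, stands loose on its flat bottom. Origin: centre of the underside; z up along the can. Grip it round the sleeve at any yaw.
- cap_black: upright round can capacitor with black sleeve and a white stripe down one side: can 62 mm high, 40 mm diameter, two 7 mm wide brass studs rising 5 mm above its flat top; about 120 g, stands loose on its flat bottom. Origin: centre of the underside; z up along the can. Grip it round the sleeve at any yaw.
- cap_orange: upright round can capacitor with orange sleeve and a white stripe down one side: can 45 mm high, 34 mm diameter, two 7 mm wide brass studs rising 5 mm above its flat top; about 70 g, stands loose on its flat bottom. Origin: centre of the underside; z up along the can. Grip it round the sleeve at any yaw.
- rest0: white round rest, 64 mm diameter, 4 mm thick, flat top with a 34 mm grey spot in its middle, fixed on the 10 mm high, 70 mm wide blue metal rail; number 1 of the four in the row, counted from the rail's -y end, to the robot's right (rests lie about 82 mm apart, give or take 12). Origin: centre of its underside, 4 mm below its top; y along the rail, x across it.
- rest1: white round rest, 64 mm diameter, 4 mm thick, flat top with a 34 mm grey spot in its middle, fixed on the 10 mm high, 70 mm wide blue metal rail; number 2 of the four in the row, counted from the rail's -y end, to the robot's right (rests lie about 82 mm apart, give or take 12). Origin: centre of its underside, 4 mm below its top; y along the rail, x across it.
- rest2: white round rest, 64 mm diameter, 4 mm thick, flat top with a 34 mm grey spot in its middle, fixed on the 10 mm high, 70 mm wide blue metal rail; number 3 of the four in the row, counted from the rail's -y end, to the robot's right (rests lie about 82 mm apart, give or take 12). Origin: centre of its underside, 4 mm below its top; y along the rail, x across it.
- rest3: white round rest, 64 mm diameter, 4 mm thick, flat top with a 34 mm grey spot in its middle, fixed on the 10 mm high, 70 mm wide blue metal rail; number 4 of the four in the row, counted from the rail's -y end, to the robot's right (rests lie about 82 mm apart, give or take 12). Origin: centre of its underside, 4 mm below its top; y along the rail, x across it.
- red_terminal: red terminal block, 60 mm across the rail, 34 mm along it, 26 mm high with a 13 mm stud on top, fixed on one end of the rail about 73 mm beyond the nearest rest's centre; it is at either end. A like black block, not listed, is at the other end. Origin: centre of its underside.
- meter: yellow handheld meter with black face, 170 x 78 x 34 mm, lying loose on the bench, about 500 g; not to be moved. Origin: centre of its underside; x along its length.

How it is judged:
At the end, for the whole second after the job is handed in: Counted from the rest nearest the red terminal: grey, blue, black, orange. Each has its centre within 12 mm of its rest's centre, underside 0 to 8 mm above the rest's origin (rest top: 4 mm), upright within 0.1 rad, slower than 0.02 m/s and 0.2 rad/s (((horizontal distance between red_terminal and rest3 below 0.12 m and horizontal distance between cap_grey and rest3 below 0.012 m and z of cap_grey in the frame of rest3 between 0 and 0.008 m and horizontal distance between cap_blue and rest2 below 0.012 m and z of cap_blue in the frame of rest2 between 0 and 0.008 m and horizontal distance between cap_black and rest1 below 0.012 m and z of cap_black in the frame of rest1 between 0 and 0.008 m and horizontal distance between cap_orange and rest0 below 0.012 m and z of cap_orange in the frame of rest0 between 0 and 0.008 m) or (horizontal distance between red_terminal and rest0 below 0.12 m and horizontal distance between cap_grey and rest0 below 0.012 m and z of cap_grey in the frame of rest0 between 0 and 0.008 m and horizontal distance between cap_blue and rest1 below 0.012 m and z of cap_blue in the frame of rest1 between 0 and 0.008 m and horizontal distance between cap_black and rest2 below 0.012 m and z of cap_black in the frame of rest2 between 0 and 0.008 m and horizontal distance between cap_orange and rest3 below 0.012 m and z of cap_orange in the frame of rest3 between 0 and 0.008 m)) and angle between each of cap_grey, cap_blue, cap_black, cap_orange's own z axis and vertical below 0.1 rad and linear speed of each of cap_grey, cap_blue, cap_black, cap_orange below 0.02 m/s and angular speed of each of cap_grey, cap_blue, cap_black, cap_orange below 0.2 rad/s); the robot touches nothing.
It fails at once if a capacitor is dropped or slammed onto a rest (moving faster than 0.6 m/s within 11 mm above the rest's top and 30 mm of its centre) ((horizontal distance between cap_grey and rest0 below 0.03 m and z of cap_grey in the frame of rest0 below 0.015 m and linear speed of cap_grey above 0.6 m/s) or (horizontal distance between cap_grey and rest1 below 0.03 m and z of cap_grey in the frame of rest1 below 0.015 m and linear speed of cap_grey above 0.6 m/s) or (horizontal distance between cap_grey and rest2 below 0.03 m and z of cap_grey in the frame of rest2 below 0.015 m and linear speed of cap_grey above 0.6 m/s) or (horizontal distance between cap_grey and rest3 below 0.03 m and z of cap_grey in the frame of rest3 below 0.015 m and linear speed of cap_grey above 0.6 m/s) or (horizontal distance between cap_blue and rest0 below 0.03 m and z of cap_blue in the frame of rest0 below 0.015 m and linear speed of cap_blue above 0.6 m/s) or (horizontal distance between cap_blue and rest1 below 0.03 m and z of cap_blue in the frame of rest1 below 0.015 m and linear speed of cap_blue above 0.6 m/s) or (horizontal distance between cap_blue and rest2 below 0.03 m and z of cap_blue in the frame of rest2 below 0.015 m and linear speed of cap_blue above 0.6 m/s) or (horizontal distance between cap_blue and rest3 below 0.03 m and z of cap_blue in the frame of rest3 below 0.015 m and linear speed of cap_blue above 0.6 m/s) or (horizontal distance between cap_black and rest0 below 0.03 m and z of cap_black in the frame of rest0 below 0.015 m and linear speed of cap_black above 0.6 m/s) or (horizontal distance between cap_black and rest1 below 0.03 m and z of cap_black in the frame of rest1 below 0.015 m and linear speed of cap_black above 0.6 m/s) or (horizontal distance between cap_black and rest2 below 0.03 m and z of cap_black in the frame of rest2 below 0.015 m and linear speed of cap_black above 0.6 m/s) or (horizontal distance between cap_black and rest3 below 0.03 m and z of cap_black in the frame of rest3 below 0.015 m and linear speed of cap_black above 0.6 m/s) or (horizontal distance between cap_orange and rest0 below 0.03 m and z of cap_orange in the frame of rest0 below 0.015 m and linear speed of cap_orange above 0.6 m/s) or (horizontal distance between cap_orange and rest1 below 0.03 m and z of cap_orange in the frame of rest1 below 0.015 m and linear speed of cap_orange above 0.6 m/s) or (horizontal distance between cap_orange and rest2 below 0.03 m and z of cap_orange in the frame of rest2 below 0.015 m and linear speed of cap_orange above 0.6 m/s) or (horizontal distance between cap_orange and rest3 below 0.03 m and z of cap_orange in the frame of rest3 below 0.015 m and linear speed of cap_orange above 0.6 m/s)).
It fails at once if the yellow meter is moved by more than 20 mm (distance of meter from where it was at the start of the episode above 0.02 m).
It also fails if it takes over 102 s, if anything falls off the work surface, if the arm or the gripper's body presses on something with over 40 N, if the wrist force passes 120 N, or if a joint passes its speed limit or range.

## Working session

There is one attempt and no reset: what is moved stays moved. The work goes in short steps, Python scripts to look and compute and a shell command to move; the robot and the scene stay as the last step left them, time stands still between calls to the robot, and variables do not carry over. Pictures are saved under pics/ and viewed, and the job is handed in when it is done.

```bash
ls; mkdir -p pics
python3 - <<'E'
from workcell import bot
import cv2,numpy as np
print(bot.read_state())
for n in ("scene","top"):
    p,d=bot.read_camera(n); cv2.imwrite(f"pics/{n}0.png",p[:,:,::-1]); np.savez(f"{n}0.npz",p=p,d=d)
    print(bot.get_calibration(n))
E
```

```text
pics
{'time': 0.0, 'q': array([ 1.23609197e+00,  2.64776475e-01,  1.60537473e+00, -1.49922876e-05,
        1.27370023e+00, -3.69062239e-02]), 'joint_vel': array([ 0.00010829,  0.00049253, -0.0001884 ,  0.00018648, -0.00118124,
        0.00236655]), 'joint_torque': array([ 1.71277807e-03, -5.15126288e+01, -3.67307854e+01,  1.39128133e-04,
        1.28934259e-02,  5.18671732e-05]), 'tool_pos': array([0.19783589, 0.64462457, 0.24394588]), 'tcp_rot': array([ 0.23199231,  1.55853277, -0.23549427]), 'wrist_force': array([0.07640875, 0.17870908, 0.00527585]), 'torque': array([0.03192778, 0.06087567, 0.00612949]), 'width': 1.002136399980661}
{'fx': 431.9778529386683, 'fy': 431.9778529386683, 'cx': 325.72515472987726, 'cy': 200.26443600219596, 'dist': array([-0.05404012,  0.        ,  0.        ,  0.        ,  0.        ]), 'rvec': array([ 1.97133501,  1.29774954, -0.57791401]), 'tvec': array([-0.22270991, -0.29501422,  1.38124555])}
{'fx': 459.0936421452231, 'fy': 459.0936421452231, 'cx': 318.7274653750175, 'cy': 191.78256571833626, 'dist': array([0.02005801, 0.        , 0.        , 0.        , 0.        ]), 'rvec': array([ 2.17176699, -2.11505365,  0.1529753 ]), 'tvec': array([-0.02830349,  0.52396233,  1.12303264])}
```

View pics/scene0.png

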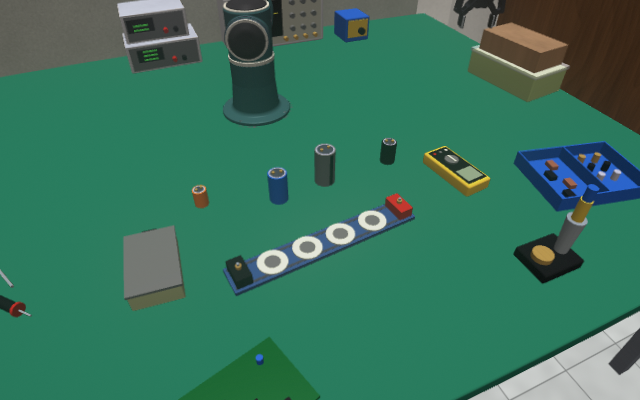

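View pics/top0.png

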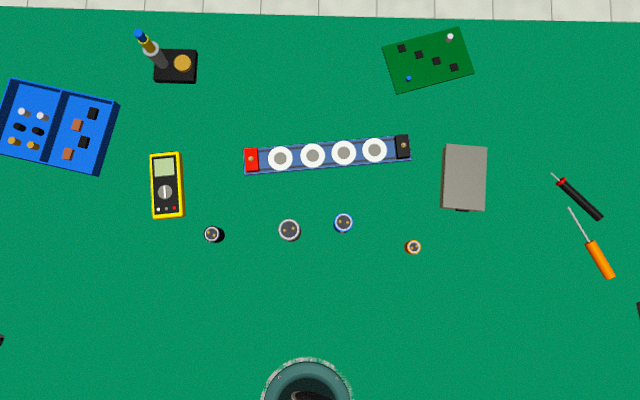

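The top view shows the red block at (251,160), the black block at (403,147), and the four rests between them at (280,158), (313,155), (343,153) and (374,150). Cap tops are grey (289,230), blue (343,222), black (214,234) and orange (414,247), and the meter is at (166,185). Red is at the +y end, so grey goes on rest3 and orange on rest0.

```bash
cat > meas.py <<'E'
import cv2,numpy as np
from workcell import bot
def cal(n):
    c=bot.get_calibration(n);K=np.array([[c['fx'],0,c['cx']],[0,c['fy'],c['cy']],[0,0,1]]);R=cv2.Rodrigues(c['rvec'])[0]
    return K,c['dist'],R,c['tvec']
def onplane(n,uv,z):
    K,D,R,t=cal(n);p=cv2.undistortPoints(np.array(uv,float).reshape(-1,1,2),K,D)[:,0]
    r=np.c_[p,np.ones(len(p))]@R; o=-R.T@t
    return o+r*((z-o[2])/r[:,2])[:,None]
def cloud(n,d):
    h,w=d.shape;K,D,R,t=cal(n);u,v=np.meshgrid(np.arange(w),np.arange(h))
    p=cv2.undistortPoints(np.stack([u,v],-1).reshape(-1,1,2).astype(float),K,D)[:,0]
    X=np.c_[p,np.ones(len(p))]*d.reshape(-1,1)
    P=(X-t)@R; P[d.ravel()==0]=np.nan
    return P.reshape(h,w,3)
def circ(P):  # 2D hull -> min circle
    c,r=cv2.minEnclosingCircle(P.astype(np.float32));return c,r
def caps(n,p,d,near):
    C=cloud(n,d)
    out={}
    for k,(h,D,xy,z0) in near.items():
        m=(abs(C[...,2]-h-z0)<.009)&(np.hypot(C[...,0]-xy[0],C[...,1]-xy[1])<D*.5+.02)
        Q=C[m]
        if len(Q)<5: print(k,'few');continue
        v,u=np.nonzero(m); W=onplane(n,np.c_[u,v],h+z0)
        c,r=circ(W[:,:2]);print(k,n,'mean',W[:,:2].mean(0).round(4),'circ',np.round(c,4),'d',round(2*r,4),'zmed',round(np.median(Q[:,2]),4),len(Q))
E
python3 - <<'E'
from meas import *
T=np.load('top0.npz');S=np.load('scene0.npz')
g=dict(grey=(.096,.052,(289,230)),blue=(.079,.046,(343,222)),black=(.062,.040,(214,234)),orange=(.045,.034,(414,247)))
near={k:(h,D,onplane('top',uv,h)[0,:2],0) for k,(h,D,uv) in g.items()}
caps('top',T['p'],T['d'],near); caps('scene',S['p'],S['d'],near)
# rests: white annuli + spots
for n,I,cs in (('top',T,[(280,158),(313,155),(343,153),(374,150)]),('scene',S,[(372,220),(340,234),(307,247),(272,262)])):
    hsv=cv2.cvtColor(I['p'],cv2.COLOR_RGB2HSV); m=((hsv[...,1]<50)&(hsv[...,2]>60)).astype(np.uint8)
    C=cloud(n,I['d'])
    for i,c in zip((3,2,1,0),cs):
        w=np.zeros_like(m);cv2.circle(w,c,24,1,-1)
        nl,L,st,ce=cv2.connectedComponentsWithStats(m&w)
        # fill the annulus
        j=1+np.argmax(st[1:,4]); cn,_=cv2.findContours((L==j).astype(np.uint8),cv2.RETR_EXTERNAL,cv2.CHAIN_APPROX_NONE)
        q=max(cn,key=cv2.contourArea)[:,0]
        W=onplane(n,q,.014)[:,:2]; (x,y),r=circ(W)
        e=cv2.fitEllipse(W.astype(np.float32)*1000)
        print(n,'rest',i,np.round((x,y),4),2*r,'ell',np.round(e[0],1),np.round(e[1],1),'z',C[c[1],c[0],2].round(4))
for n,uv in (('top',(251,160)),('top',(403,147)),('scene',(399,203))): print(onplane(n,[uv],.03))
print(onplane('top',[(150,154),(180,152),(185,215),(153,218)],.034))
E
```

```text
grey top mean [0.4255 0.0549] circ [0.4258 0.0547] d 0.0522 zmed 0.0959 372
blue top mean [ 0.4469 -0.0749] circ [ 0.4464 -0.0753] d 0.0462 zmed 0.0787 279
black top mean [0.4117 0.2445] circ [0.4112 0.2446] d 0.0411 zmed 0.0619 212
orange top mean [ 0.3938 -0.2502] circ [ 0.3936 -0.2498] d 0.0346 zmed 0.044 152
grey scene mean [0.4317 0.05  ] circ [0.4312 0.0499] d 0.0619 zmed 0.0959 263
blue scene mean [ 0.4534 -0.079 ] circ [ 0.4536 -0.0779] d 0.0572 zmed 0.0791 243
black scene mean [0.4182 0.2398] circ [0.4202 0.2401] d 0.0537 zmed 0.0616 142
orange scene mean [ 0.3993 -0.253 ] circ [ 0.3997 -0.2516] d 0.0451 zmed 0.0453 146
top rest 3 [0.6155 0.0886] 0.12239772826433182 ell [614.4  87.5] [ 59.9 133.1] z 0.0128
top rest 2 [0.6246 0.0022] 0.12365218997001648 ell [6.243e+02 3.000e-01] [ 60.9 135. ] z 0.0115
top rest 1 [ 0.6323 -0.075 ] 0.1257026344537735 ell [633.1 -74.8] [ 60.8 139.1] z 0.0127
top rest 0 [ 0.6424 -0.1535] 0.12108194828033447 ell [ 642.9 -146.4] [ 60.7 117.5] z 0.0116
scene rest 3 [0.617 0.087] 0.07659740746021271 ell [615.6  88.2] [62.6 69. ] z 0.0137
scene rest 2 [0.6264 0.0026] 0.08147157728672028 ell [625.3   3.7] [66.  69.5] z 0.0154
scene rest 1 [ 0.636  -0.0747] 0.07549215853214264 ell [634.7 -76.7] [64.  67.1] z 0.0123
scene rest 0 [ 0.6462 -0.1597] 0.08073737472295761 ell [ 645.  -158.2] [63.5 69.8] z 0.0153
[[0.60384333 0.16208741 0.03      ]]
[[ 0.64834295 -0.22881632  0.03      ]]
[[0.60384991 0.16423278 0.03      ]]
[[0.61172553 0.42088426 0.034     ]
 [0.61906413 0.34458603 0.034     ]
 [0.45724953 0.32060649 0.034     ]
 [0.44763139 0.40022908 0.034     ]]
```

Run:
```python
from meas import *
T=np.load('top0.npz');S=np.load('scene0.npz')
for i,c in zip((3,2,1,0),[(280,158),(313,155),(343,153),(374,150)]):
    hsv=cv2.cvtColor(T['p'],cv2.COLOR_RGB2HSV); m=((hsv[...,1]<40)&(hsv[...,2]>190)).astype(np.uint8)
    w=np.zeros_like(m);cv2.circle(w,c,15,1,-1)
    cn,_=cv2.findContours(m&w,cv2.RETR_EXTERNAL,cv2.CHAIN_APPROX_NONE)
    q=max(cn,key=cv2.contourArea)[:,0]; W=onplane('top',q,.014)[:,:2]; e=cv2.fitEllipse(W.astype(np.float32)*1000)
    print(i,np.round(circ(W)[0],4),2*circ(W)[1],np.round(e[0],1),np.round(e[1],1))
s=bot.read_state();print(cv2.Rodrigues(s['tcp_rot'])[0].round(3))
```

```text
3 [0.6146 0.0896] 0.06477779150009155 [614.8  89.8] [61.8 61.9]
2 [0.6241 0.0054] 0.06448730081319809 [624.4   5.4] [61.5 61.8]
1 [ 0.6341 -0.0756] 0.06459320336580276 [634.1 -75.9] [61.5 62.1]
0 [ 0.6434 -0.1561] 0.06375664472579956 [ 643.6 -156.1] [61.5 61.9]
[[-0.001  0.293  0.956]
 [-0.002  0.956 -0.293]
 [-1.    -0.002 -0.   ]]
```

```bash
cat > go.py <<'E'
import sys
from meas import *
def go(x,y,z,yaw=0.117):
    s=bot.read_state();R=cv2.Rodrigues(s['tcp_rot'])[0];p=s['tool_pos']
    d=np.array([x,y,z])-p
    ex=np.array([0,0,-1.]);ey=np.array([np.cos(yaw),np.sin(yaw),0]);Rt=np.c_[ex,ey,np.cross(ex,ey)]
    rv=cv2.Rodrigues(R.T@Rt)[0].ravel()
    print('t',round(s['time'],2),'pos',p.round(4),'w',round(s['width'],3),'F',s['wrist_force'].round(1),'dp cm',(R.T@d*100).round(2),'rows',round(np.linalg.norm(d)/.0417,1),'rot',rv.round(3))
if __name__=='__main__': go(*map(float,sys.argv[1:]))
E
python3 go.py .4112 .2446 .2
```

```text
t 0.1 pos [0.1978 0.6447 0.244 ] w 1.004 F [-0.8 -0.2 -0.3] dp cm [  4.47 -31.98  32.14] rows 10.9 rot [1.156e+00 1.000e-03 2.000e-03]
```

```bash
python3 -m creep '[{"grip":8.5,"dp":[0,-2.8,2.8],"rotation":[0.12,0,0]},{"grip":8.5,"dp":[0,-5.6,5.6],"rotation":[0.24,0,0]},{"grip":8.5,"dp":[0,-8.4,8.4],"rotation":[0.36,0,0]},{"grip":8.5,"dp":[0,-11.2,11.2],"rotation":[0.48,0,0]},{"grip":8.5,"dp":[0,-14,14],"rotation":[0.6,0,0]}]' 50; python3 go.py .4112 .2446 .2
```

```text
time: 0.52
tool_pos: [0.291, 0.4684, 0.2446]
tcp_rot: [0.704, 1.453, -0.706]
wrist_force: [0.2, -0.4, -0.1]
width: 0.997
t 0.52 pos [0.291  0.4684 0.2446] w 0.997 F [ 0.2 -0.4 -0.1] dp cm [ 4.47 -4.42 25.02] rows 6.2 rot [0.551 0.001 0.001]
```

```bash
python3 -m creep '[{"grip":8.5,"dp":[0,-0.6,3.6],"rotation":[0.11,0,0]},{"grip":8.5,"dp":[0,-1.3,7.2],"rotation":[0.22,0,0]},{"grip":8.5,"dp":[0,-2,11],"rotation":[0.33,0,0]},{"grip":8.5,"dp":[0,-2.7,15],"rotation":[0.44,0,0]},{"grip":8.5,"dp":[0,-3.3,19],"rotation":[0.55,0,0]}]'; python3 go.py .4112 .2446 .2
```

```text
time: 0.93
tool_pos: [0.3835, 0.2993, 0.2449]
tcp_rot: [1.121, 1.263, -1.122]
wrist_force: [1.7, 0.6, 0.7]
width: 0.999
t 0.93 pos [0.3835 0.2993 0.2449] w 0.999 F [1.7 0.6 0.7] dp cm [4.49 2.11 5.76] rows 1.8 rot [0.001 0.    0.   ]
```

```bash
python3 -m creep '[{"grip":8.5,"dp":[2,1.0,2.9]},{"grip":8.5,"dp":[4.5,2.1,5.75]},{"grip":8.5,"dp":[8,2.1,5.75]},{"grip":8.5,"dp":[11.5,2.1,5.75]},{"grip":8.5,"dp":[11.5,2.1,5.75]}]'; python3 go.py .4112 .2446 .038
```

```text
t 0.93 pos [0.3835 0.2993 0.2449] w 0.999 F [1.7 0.6 0.7] dp cm [20.69  2.12  5.75] rows 5.2 rot [0.001 0.    0.   ]validation failed for argument at $[0]...
```

```bash
python3 -m creep '[{"grip":8.5,"dp":[2,1.0,2.9],"rotation":[0,0,0]},{"grip":8.5,"dp":[4.5,2.1,5.75],"rotation":[0,0,0]},{"grip":8.5,"dp":[8,2.1,5.75],"rotation":[0,0,0]},{"grip":8.5,"dp":[11.5,2.1,5.75],"rotation":[0,0,0]},{"grip":8.5,"dp":[11.5,2.1,5.75],"rotation":[0,0,0]}]'; python3 go.py .4112 .2446 .038
python3 - <<'E'
from meas import *
p,d=bot.read_camera('scene');cv2.imwrite('pics/s1.png',p[60:260,200:520,::-1].repeat(2,0).repeat(2,1))
E
```

```text
time: 1.35
tool_pos: [0.4062, 0.243, 0.1232]
tcp_rot: [1.11, 1.269, -1.131]
wrist_force: [-1.7, -1.1, -1.5]
width: 0.996
t 1.35 pos [0.4062 0.243  0.1232] w 0.996 F [-1.7 -1.1 -1.5] dp cm [ 8.51  0.62 -0.14] rows 2.0 rot [0.004 0.005 0.013]
```

View pics/s1.png

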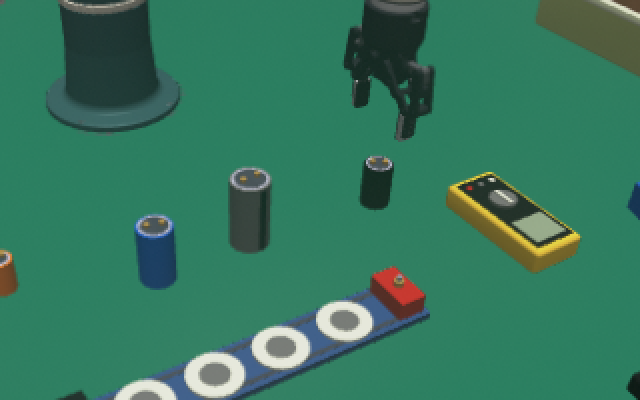

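The gripper hangs over the black can (about (378,180) in the doubled crop) with its jaws across x. The meter is clear.

```bash
python3 go.py .4112 .2446 .038
```

```text
t 1.4 pos [0.4078 0.2444 0.1263] w 1.0 F [-0.6  0.1  0.4] dp cm [ 8.83  0.43 -0.01] rows 2.1 rot [0.005 0.004 0.009]
```

```bash
python3 -m creep '[{"grip":8.5,"dp":[0,0,0],"rotation":[0,0,0]},{"grip":8.5,"dp":[1.5,0,0],"rotation":[0,0,0]},{"grip":8.5,"dp":[3,0,0],"rotation":[0,0,0]},{"grip":8.5,"dp":[4,0,0],"rotation":[0,0,0]},{"grip":8.5,"dp":[4,0,0],"rotation":[0,0,0]}]'; python3 go.py .4112 .2446 .038
```

```text
time: 1.82
tool_pos: [0.4112, 0.2472, 0.0904]
tcp_rot: [1.117, 1.265, -1.118]
wrist_force: [-0.9, 0.0, -0.2]
width: 0.997
t 1.82 pos [0.4112 0.2472 0.0904] w 0.997 F [-0.9  0.  -0.2] dp cm [ 5.24 -0.03  0.26] rows 1.3 rot [0.007 0.    0.   ]
```

```bash
python3 -m creep '[{"grip":8.5,"dp":[1.5,0,0.25],"rotation":[0,0,0]},{"grip":8.5,"dp":[3,0,0.25],"rotation":[0,0,0]},{"grip":8.5,"dp":[4.5,0,0.25],"rotation":[0,0,0]},{"grip":8.5,"dp":[5.2,0,0.25],"rotation":[0,0,0]},{"grip":8.5,"dp":[5.2,0,0.25],"rotation":[0,0,0]}]'; python3 go.py .4112 .2446 .038; python3 -m creep '[{"grip":2,"dp":[0,0,0],"rotation":[0,0,0]},{"grip":2,"dp":[0,0,0],"rotation":[0,0,0]},{"grip":2,"dp":[0,0,0],"rotation":[0,0,0]},{"grip":2,"dp":[0,0,0],"rotation":[0,0,0]},{"grip":2,"dp":[0,0,0],"rotation":[0,0,0]}]' 40;  python3 go.py .4112 .2446 .038
```

```text
time: 2.23
tool_pos: [0.4112, 0.2443, 0.038]
tcp_rot: [1.117, 1.266, -1.119]
wrist_force: [-1.1, 0.2, 0.0]
width: 0.996
t 2.23 pos [0.4112 0.2443 0.038 ] w 0.996 F [-1.1  0.2  0. ] dp cm [-0.    0.   -0.03] rows 0.0 rot [0.007 0.001 0.001]
time: 2.65
tool_pos: [0.4125, 0.2447, 0.0395]
tcp_rot: [1.12, 1.264, -1.117]
wrist_force: [-0.5, 0.1, 5.9]
width: 0.457
t 2.65 pos [0.4125 0.2447 0.0395] w 0.457 F [-0.5  0.1  5.9] dp cm [ 0.15 -0.13 -0.  ] rows 0.0 rot [ 0.006 -0.001 -0.002]
```

```bash
python3 -m creep '[{"grip":2,"dp":[0,0,0],"rotation":[0,0,0]},{"grip":2,"dp":[-1,0,0],"rotation":[0,0,0]},{"grip":2,"dp":[-3,0,0],"rotation":[0,0,0]},{"grip":2,"dp":[-6,0,0],"rotation":[0,0,0]},{"grip":2,"dp":[-9,0,0],"rotation":[0,0,0]}]' ;  python3 -m creep '[{"grip":2,"dp":[-3,0,0],"rotation":[0,0,0]},{"grip":2,"dp":[-5,0,0],"rotation":[0,0,0]},{"grip":2,"dp":[-5,0,0],"rotation":[0,0,0]}]'; python3 go.py .6341 -.0758 .18
python3 - <<'E'
from meas import *
p,d=bot.read_camera('scene');cv2.imwrite('pics/s2.png',p[0:260,200:520,::-1].repeat(2,0).repeat(2,1))
E
```

```text
time: 3.07
tool_pos: [0.4103, 0.2435, 0.1285]
tcp_rot: [1.116, 1.266, -1.121]
wrist_force: [0.5, 0.6, -0.6]
width: 0.462
time: 3.32
tool_pos: [0.4148, 0.2459, 0.1842]
tcp_rot: [1.125, 1.261, -1.11]
wrist_force: [0.8, 0.7, -0.6]
width: 0.458
t 3.32 pos [0.4148 0.2459 0.1842] w 0.458 F [ 0.8  0.7 -0.6] dp cm [ 0.47 17.82 34.61] rows 9.3 rot [ 0.006 -0.004 -0.01 ]
```

View pics/s2.png

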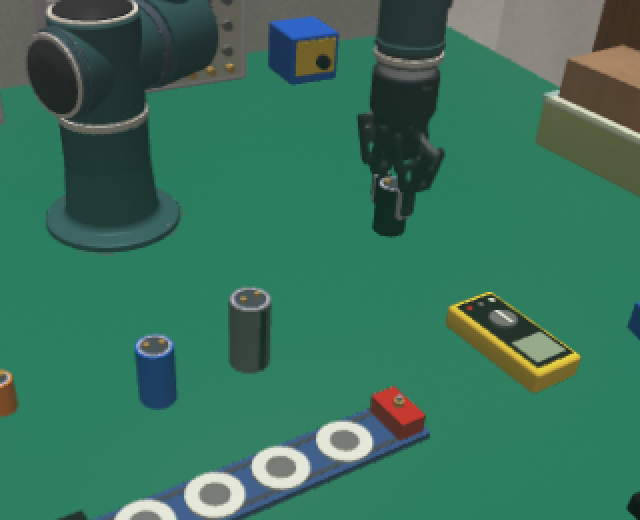

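The black can is lifted and upright at (390,205) in the crop. Next I carry it to rest1.

```bash
python3 -m creep '[{"grip":2,"dp":[0,1,2],"rotation":[0,0,0]},{"grip":2,"dp":[0,2.7,5],"rotation":[0,0,0]},{"grip":2,"dp":[0,4.5,8.5],"rotation":[0,0,0]},{"grip":2,"dp":[0,6.3,12],"rotation":[0,0,0]},{"grip":2,"dp":[0,8,15.5],"rotation":[0,0,0]}]' ;  python3 -m creep '[{"grip":2,"dp":[0,1.7,3.5],"rotation":[0,0,0]},{"grip":2,"dp":[0,3.4,7],"rotation":[0,0,0]},{"grip":2,"dp":[0,5.1,10.5],"rotation":[0,0,0]},{"grip":2,"dp":[0,6.8,14],"rotation":[0,0,0]},{"grip":2,"dp":[0,8,16],"rotation":[0,0,0]}]';python3 -m creep '[{"grip":2,"dp":[0,0,0],"rotation":[0,0,0]},{"grip":2,"dp":[0,0,0],"rotation":[0,0,0]},{"grip":2,"dp":[0,0,0],"rotation":[0,0,0]}]'; python3 go.py .6341 -.0758 .10
```

```text
time: 3.78
tool_pos: [0.5093, 0.0986, 0.1761]
tcp_rot: [1.116, 1.267, -1.12]
wrist_force: [0.1, -0.3, -1.0]
width: 0.459
time: 4.2
tool_pos: [0.6091, -0.0523, 0.1757]
tcp_rot: [1.118, 1.266, -1.122]
wrist_force: [-0.3, 0.6, -1.6]
width: 0.462
time: 4.45
tool_pos: [0.6074, -0.0482, 0.1761]
tcp_rot: [1.117, 1.269, -1.121]
wrist_force: [-0.3, 0.6, -1.3]
width: 0.457
t 4.45 pos [ 0.6074 -0.0482  0.1761] w 0.457 F [-0.3  0.6 -1.3] dp cm [7.6  2.35 3.07] rows 2.0 rot [ 0.006 -0.001  0.004]
```

```bash
python3 -m creep '[{"grip":2,"dp":[1.5,1.2,1.5],"rotation":[0,0,0]},{"grip":2,"dp":[4,2.35,3.05],"rotation":[0,0,0]},{"grip":2,"dp":[6.5,2.35,3.05],"rotation":[0,0,0]},{"grip":2,"dp":[7.6,2.35,3.05],"rotation":[0,0,0]},{"grip":2,"dp":[7.6,2.35,3.05],"rotation":[0,0,0]}]' ;python3 -m creep '[{"grip":2,"dp":[0,0,0],"rotation":[0,0,0]},{"grip":2,"dp":[0,0,0],"rotation":[0,0,0]},{"grip":2,"dp":[0,0,0],"rotation":[0,0,0]}]'; python3 go.py .6341 -.0758 .057
python3 - <<'E'
from meas import *
p,d=bot.read_camera('scene');cv2.imwrite('pics/s3.png',p[100:300,200:520,::-1].repeat(2,0).repeat(2,1))
E
```

```text
time: 4.87
tool_pos: [0.6318, -0.0742, 0.0977]
tcp_rot: [1.115, 1.274, -1.123]
wrist_force: [-0.3, 0.4, -2.6]
width: 0.457
time: 5.12
tool_pos: [0.6372, -0.0756, 0.1044]
tcp_rot: [1.118, 1.262, -1.116]
wrist_force: [0.8, -1.2, -1.0]
width: 0.462
t 5.12 pos [ 0.6372 -0.0756  0.1044] w 0.462 F [ 0.8 -1.2 -1. ] dp cm [ 4.74 -0.33 -0.03] rows 1.1 rot [ 0.007  0.001 -0.003]
```

View pics/s3.png

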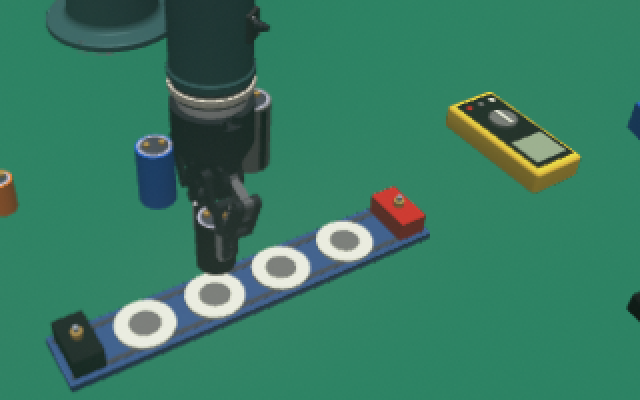

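The black can is over rest1 (at (215,293) in the crop), tilted little. I lower it slowly.

```bash
python3 -m creep '[{"grip":2,"dp":[0.8,0,0],"rotation":[0,0,0]},{"grip":2,"dp":[1.6,0,0],"rotation":[0,0,0]},{"grip":2,"dp":[2.4,0,0],"rotation":[0,0,0]},{"grip":2,"dp":[3,0,0],"rotation":[0,0,0]},{"grip":2,"dp":[3.3,0,0],"rotation":[0,0,0]}]' ;python3 -m creep '[{"grip":2,"dp":[0,0,0],"rotation":[0,0,0]},{"grip":2,"dp":[0,0,0],"rotation":[0,0,0]},{"grip":2,"dp":[0,0,0],"rotation":[0,0,0]},{"grip":2,"dp":[0,0,0],"rotation":[0,0,0]},{"grip":2,"dp":[0,0,0],"rotation":[0,0,0]}]'; python3 go.py .6341 -.0758 .054
```

```text
time: 5.58
tool_pos: [0.6348, -0.076, 0.0672]
tcp_rot: [1.117, 1.267, -1.12]
wrist_force: [0.0, 0.0, -0.9]
width: 0.458
time: 6.0
tool_pos: [0.6366, -0.0762, 0.0698]
tcp_rot: [1.118, 1.264, -1.118]
wrist_force: [-0.4, -0.2, -0.6]
width: 0.459
t 6.0 pos [ 0.6366 -0.0762  0.0698] w 0.459 F [-0.4 -0.2 -0.6] dp cm [ 1.58 -0.24 -0.07] rows 0.4 rot [ 0.006  0.    -0.001]
```

```bash
python3 -m creep '[{"grip":2,"dp":[0.4,-0.1,0],"rotation":[0,0,0]},{"grip":2,"dp":[0.8,-0.2,0],"rotation":[0,0,0]},{"grip":2,"dp":[1.1,-0.2,0],"rotation":[0,0,0]},{"grip":2,"dp":[1.3,-0.2,0],"rotation":[0,0,0]},{"grip":2,"dp":[1.3,-0.2,0],"rotation":[0,0,0]}]' ;python3 -m creep '[{"grip":2,"dp":[0,0,0],"rotation":[0,0,0]},{"grip":2,"dp":[0,0,0],"rotation":[0,0,0]},{"grip":2,"dp":[0,0,0],"rotation":[0,0,0]}]'; python3 go.py .6341 -.0758 .054
```

```text
time: 6.42
tool_pos: [0.6334, -0.0763, 0.0553]
tcp_rot: [1.118, 1.266, -1.119]
wrist_force: [0.2, 0.3, -1.5]
width: 0.456
time: 6.67
tool_pos: [0.6344, -0.0764, 0.0565]
tcp_rot: [1.118, 1.265, -1.118]
wrist_force: [-0.2, 0.1, -1.1]
width: 0.459
t 6.67 pos [ 0.6344 -0.0764  0.0565] w 0.459 F [-0.2  0.1 -1.1] dp cm [ 0.25 -0.02 -0.06] rows 0.1 rot [ 0.006  0.    -0.   ]
```

```bash
python3 -m creep '[{"grip":2,"dp":[0.1,0,0],"rotation":[0,0,0]},{"grip":2,"dp":[0.2,0,0],"rotation":[0,0,0]},{"grip":2,"dp":[0.25,0,0],"rotation":[0,0,0]},{"grip":2,"dp":[0.25,0,0],"rotation":[0,0,0]}]';  python3 go.py .6341 -.0758 .054
```

```text
time: 7.0
tool_pos: [0.6341, -0.0764, 0.0537]
tcp_rot: [1.118, 1.265, -1.118]
wrist_force: [-0.2, 0.6, -1.3]
width: 0.456
t 7.0 pos [ 0.6341 -0.0764  0.0537] w 0.456 F [-0.2  0.6 -1.3] dp cm [-0.03  0.   -0.06] rows 0.0 rot [ 0.006 -0.     0.   ]
```

```bash
python3 -m creep '[{"grip":2,"dp":[0.08,0,0],"rotation":[0,0,0]},{"grip":2,"dp":[0.15,0,0],"rotation":[0,0,0]},{"grip":2,"dp":[0.15,0,0],"rotation":[0,0,0]}]';  python3 -m creep '[{"grip":2,"dp":[0.08,0,0],"rotation":[0,0,0]},{"grip":2,"dp":[0.1,0,0],"rotation":[0,0,0]},{"grip":2,"dp":[0.1,0,0],"rotation":[0,0,0]}]'
```

```text
time: 7.25
tool_pos: [0.6342, -0.0764, 0.0536]
tcp_rot: [1.118, 1.265, -1.118]
wrist_force: [-2.7, 0.7, 6.4]
width: 0.456
time: 7.5
tool_pos: [0.6343, -0.0764, 0.0535]
tcp_rot: [1.118, 1.265, -1.118]
wrist_force: [-5.7, 0.2, 10.5]
width: 0.458
```

Contact showed as the vertical force rising to +6 N. I release gradually.

```bash
python3 -m creep '[{"grip":4.2,"dp":[-0.1,0,0],"rotation":[0,0,0]},{"grip":4.6,"dp":[-0.1,0,0],"rotation":[0,0,0]},{"grip":5.5,"dp":[-0.1,0,0],"rotation":[0,0,0]},{"grip":7,"dp":[-0.1,0,0],"rotation":[0,0,0]},{"grip":8.5,"dp":[-0.1,0,0],"rotation":[0,0,0]}]';  python3 -m creep '[{"grip":8.5,"dp":[0,0,0],"rotation":[0,0,0]},{"grip":8.5,"dp":[-1.5,0,0],"rotation":[0,0,0]},{"grip":8.5,"dp":[-4,0,0],"rotation":[0,0,0]},{"grip":8.5,"dp":[-8,0,0],"rotation":[0,0,0]},{"grip":8.5,"dp":[-12,0,0],"rotation":[0,0,0]}]';  python3 go.py .4258 .0548 .18
```

```text
time: 7.92
tool_pos: [0.6341, -0.0763, 0.052]
tcp_rot: [1.118, 1.265, -1.118]
wrist_force: [-0.3, -0.3, -1.0]
width: 0.904
time: 8.33
tool_pos: [0.6325, -0.0761, 0.1714]
tcp_rot: [1.117, 1.269, -1.121]
wrist_force: [0.5, -1.2, 0.9]
width: 0.998
t 8.33 pos [ 0.6325 -0.0761  0.1714] w 0.998 F [ 0.5 -1.2  0.9] dp cm [ -0.76 -18.91 -15.53] rows 5.9 rot [ 0.006 -0.001  0.004]
```

```bash
python3 -m creep '[{"grip":8.5,"dp":[-0.3,-2,-1.5],"rotation":[0,0,0]},{"grip":8.5,"dp":[-0.7,-5,-4],"rotation":[0,0,0]},{"grip":8.5,"dp":[-0.7,-8,-6.5],"rotation":[0,0,0]},{"grip":8.5,"dp":[-0.7,-11,-9],"rotation":[0,0,0]},{"grip":8.5,"dp":[-0.7,-14,-11.5],"rotation":[0,0,0]}]';  python3 -m creep '[{"grip":8.5,"dp":[0,-2.5,-2],"rotation":[0,0,0]},{"grip":8.5,"dp":[0,-4,-3.3],"rotation":[0,0,0]},{"grip":8.5,"dp":[0,-5,-4],"rotation":[0,0,0]},{"grip":8.5,"dp":[0,-5,-4],"rotation":[0,0,0]},{"grip":8.5,"dp":[0,-5,-4],"rotation":[0,0,0]}]';  python3 go.py .4258 .0548 .12
python3 - <<'E'
from meas import *
p,d=bot.read_camera('top');cv2.imwrite('pics/t4.png',p[100:300,160:480,::-1].repeat(2,0).repeat(2,1))
near=dict(black=(.062,.04,(.634,-.076),.014),blue=(.079,.046,(.4465,-.075),0))
caps('top',p,d,near)
E
```

```text
time: 8.75
tool_pos: [0.4796, 0.0212, 0.1792]
tcp_rot: [1.119, 1.264, -1.118]
wrist_force: [0.3, 0.3, -0.2]
width: 0.995
time: 9.17
tool_pos: [0.4271, 0.0541, 0.1796]
tcp_rot: [1.118, 1.264, -1.116]
wrist_force: [-0.2, 0.5, 0.2]
width: 0.999
t 9.17 pos [0.4271 0.0541 0.1796] w 0.999 F [-0.2  0.5  0.2] dp cm [ 5.96 -0.13 -0.08] rows 1.4 rot [ 0.007  0.    -0.002]
black top mean [ 0.6337 -0.0749] circ [ 0.6334 -0.0741] d 0.0415 zmed 0.0757 206
blue top mean [ 0.4469 -0.0749] circ [ 0.4464 -0.0753] d 0.0462 zmed 0.0789 278
```

View pics/t4.png

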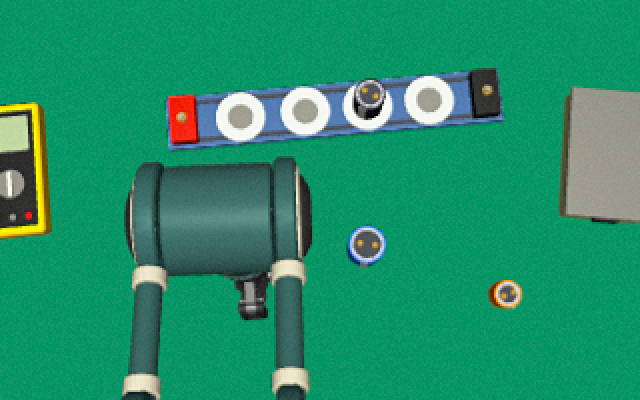

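Black stands on rest1 (at (369,97) in the crop), within about 2 mm of the centre. Next is grey.

```bash
python3 -m creep '[{"grip":8.5,"dp":[1.5,-0.1,-0.1],"rotation":[0,0,0]},{"grip":8.5,"dp":[3.5,-0.1,-0.1],"rotation":[0,0,0]},{"grip":8.5,"dp":[5,-0.1,-0.1],"rotation":[0,0,0]},{"grip":8.5,"dp":[6,-0.1,-0.1],"rotation":[0,0,0]},{"grip":8.5,"dp":[6,-0.1,-0.1],"rotation":[0,0,0]}]';python3 -m creep '[{"grip":8.5,"dp":[1.5,0,0],"rotation":[0,0,0]},{"grip":8.5,"dp":[3,0,0],"rotation":[0,0,0]},{"grip":8.5,"dp":[4.5,0,0],"rotation":[0,0,0]},{"grip":8.5,"dp":[5,0,0],"rotation":[0,0,0]},{"grip":8.5,"dp":[5,0,0],"rotation":[0,0,0]}]';python3 go.py .4258 .0548 .07
```

```text
time: 9.63
tool_pos: [0.4246, 0.0543, 0.117]
tcp_rot: [1.117, 1.267, -1.122]
wrist_force: [-0.8, -0.1, -1.1]
width: 0.994
time: 10.05
tool_pos: [0.4252, 0.0547, 0.0686]
tcp_rot: [1.117, 1.266, -1.12]
wrist_force: [0.2, 0.2, 0.7]
width: 1.0
t 10.05 pos [0.4252 0.0547 0.0686] w 1.0 F [0.2 0.2 0.7] dp cm [-0.14  0.06 -0.  ] rows 0.0 rot [ 0.006 -0.     0.002]
```

```bash
python3 -m creep '[{"grip":2,"dp":[0,0,0],"rotation":[0,0,0]},{"grip":2,"dp":[0,0,0],"rotation":[0,0,0]},{"grip":2,"dp":[0,0,0],"rotation":[0,0,0]},{"grip":2,"dp":[0,0,0],"rotation":[0,0,0]},{"grip":2,"dp":[0,0,0],"rotation":[0,0,0]}]' 50; python3 -m creep '[{"grip":2,"dp":[0,0,0],"rotation":[0,0,0]},{"grip":2,"dp":[-1,0,0],"rotation":[0,0,0]},{"grip":2,"dp":[-3,0,0],"rotation":[0,0,0]},{"grip":2,"dp":[-6,0,0],"rotation":[0,0,0]},{"grip":2,"dp":[-9,0,0],"rotation":[0,0,0]}]' ;  python3 -m creep '[{"grip":2,"dp":[-2,0,0],"rotation":[0,0,0]},{"grip":2,"dp":[-4,0,0],"rotation":[0,0,0]},{"grip":2,"dp":[-5,0,0],"rotation":[0,0,0]},{"grip":2,"dp":[-5,0,0],"rotation":[0,0,0]},{"grip":2,"dp":[-5,0,0],"rotation":[0,0,0]}]'; python3 go.py .6147 .0897 .2
```

```text
time: 10.47
tool_pos: [0.4263, 0.0551, 0.0706]
tcp_rot: [1.119, 1.264, -1.117]
wrist_force: [-1.8, -1.9, 6.3]
width: 0.593
time: 10.88
tool_pos: [0.4239, 0.055, 0.1596]
tcp_rot: [1.117, 1.267, -1.12]
wrist_force: [1.0, 0.7, -2.5]
width: 0.6
time: 11.3
tool_pos: [0.4254, 0.055, 0.2093]
tcp_rot: [1.119, 1.264, -1.118]
wrist_force: [-0.3, 0.1, -2.9]
width: 0.603
t 11.3 pos [0.4254 0.055  0.2093] w 0.603 F [-0.3  0.1 -2.9] dp cm [ 0.95 19.21 -1.12] rows 4.6 rot [ 0.006  0.    -0.001]
```

```bash
python3 -m creep '[{"grip":2,"dp":[0,2,-0.1],"rotation":[0,0,0]},{"grip":2,"dp":[0,5,-0.3],"rotation":[0,0,0]},{"grip":2,"dp":[0,8.5,-0.5],"rotation":[0,0,0]},{"grip":2,"dp":[0,12,-0.7],"rotation":[0,0,0]},{"grip":2,"dp":[0,15,-0.9],"rotation":[0,0,0]}]' ;  python3 -m creep '[{"grip":2,"dp":[2,2.5,-0.2],"rotation":[0,0,0]},{"grip":2,"dp":[4,4,-0.2],"rotation":[0,0,0]},{"grip":2,"dp":[6,4.2,-0.2],"rotation":[0,0,0]},{"grip":2,"dp":[7.5,4.2,-0.2],"rotation":[0,0,0]},{"grip":2,"dp":[8.5,4.2,-0.2],"rotation":[0,0,0]}]';python3 -m creep '[{"grip":2,"dp":[0,0,0],"rotation":[0,0,0]},{"grip":2,"dp":[0,0,0],"rotation":[0,0,0]},{"grip":2,"dp":[0,0,0],"rotation":[0,0,0]},{"grip":2,"dp":[0,0,0],"rotation":[0,0,0]}]'; python3 go.py .6147 .0897 .09
```

```text
time: 11.72
tool_pos: [0.5738, 0.0826, 0.2064]
tcp_rot: [1.116, 1.267, -1.121]
wrist_force: [0.6, 0.5, -2.1]
width: 0.599
time: 12.13
tool_pos: [0.6117, 0.0892, 0.1187]
tcp_rot: [1.114, 1.271, -1.124]
wrist_force: [-1.1, -0.0, -3.5]
width: 0.599
time: 12.47
tool_pos: [0.6155, 0.0896, 0.1258]
tcp_rot: [1.119, 1.263, -1.116]
wrist_force: [-0.3, 0.1, -2.9]
width: 0.6
t 12.47 pos [0.6155 0.0896 0.1258] w 0.6 F [-0.3  0.1 -2.9] dp cm [ 3.58 -0.09 -0.02] rows 0.9 rot [ 0.006  0.    -0.003]
```

```bash
python3 -m creep '[{"grip":2,"dp":[0.8,0,0],"rotation":[0,0,0]},{"grip":2,"dp":[1.6,0,0],"rotation":[0,0,0]},{"grip":2,"dp":[2.4,0,0],"rotation":[0,0,0]},{"grip":2,"dp":[3,0,0],"rotation":[0,0,0]},{"grip":2,"dp":[3.3,0,0],"rotation":[0,0,0]}]' ;python3 -m creep '[{"grip":2,"dp":[0,0,0],"rotation":[0,0,0]},{"grip":2,"dp":[0,0,0],"rotation":[0,0,0]},{"grip":2,"dp":[0,0,0],"rotation":[0,0,0]},{"grip":2,"dp":[0,0,0],"rotation":[0,0,0]},{"grip":2,"dp":[0,0,0],"rotation":[0,0,0]}]'; python3 go.py .6147 .0897 .0845
```

```text
time: 12.88
tool_pos: [0.6134, 0.0894, 0.0894]
tcp_rot: [1.117, 1.267, -1.12]
wrist_force: [-0.8, -0.1, -2.7]
width: 0.597
time: 13.3
tool_pos: [0.6151, 0.0896, 0.0918]
tcp_rot: [1.119, 1.264, -1.117]
wrist_force: [-0.9, -0.2, -2.3]
width: 0.602
t 13.3 pos [0.6151 0.0896 0.0918] w 0.602 F [-0.9 -0.2 -2.3] dp cm [ 0.73 -0.04 -0.02] rows 0.2 rot [ 0.006  0.    -0.001]
```

```bash
python3 -m creep '[{"grip":2,"dp":[0.2,0,0],"rotation":[0,0,0]},{"grip":2,"dp":[0.4,0,0],"rotation":[0,0,0]},{"grip":2,"dp":[0.5,0,0],"rotation":[0,0,0]},{"grip":2,"dp":[0.5,0,0],"rotation":[0,0,0]}]';python3 -m creep '[{"grip":2,"dp":[0.1,0,0],"rotation":[0,0,0]},{"grip":2,"dp":[0.15,0,0],"rotation":[0,0,0]},{"grip":2,"dp":[0.15,0,0],"rotation":[0,0,0]}]';  python3 -m creep '[{"grip":2,"dp":[0.1,0,0],"rotation":[0,0,0]},{"grip":2,"dp":[0.1,0,0],"rotation":[0,0,0]},{"grip":2,"dp":[0.1,0,0],"rotation":[0,0,0]}]'
```

```text
time: 13.63
tool_pos: [0.6143, 0.0895, 0.0858]
tcp_rot: [1.118, 1.265, -1.119]
wrist_force: [-0.6, 0.0, -2.7]
width: 0.595
time: 13.88
tool_pos: [0.6147, 0.0895, 0.0849]
tcp_rot: [1.118, 1.265, -1.118]
wrist_force: [-0.4, 0.1, -2.2]
width: 0.597
time: 14.13
tool_pos: [0.6148, 0.0895, 0.0847]
tcp_rot: [1.118, 1.265, -1.118]
wrist_force: [-3.1, -0.0, 5.5]
width: 0.597
```

Grey touches down. I release it and head for blue.

```bash
python3 -m creep '[{"grip":5.5,"dp":[0,0,0],"rotation":[0,0,0]},{"grip":5.8,"dp":[0,0,0],"rotation":[0,0,0]},{"grip":6.5,"dp":[0,0,0],"rotation":[0,0,0]},{"grip":7.5,"dp":[0,0,0],"rotation":[0,0,0]},{"grip":8.5,"dp":[0,0,0],"rotation":[0,0,0]}]';  python3 -m creep '[{"grip":8.5,"dp":[0,0,0],"rotation":[0,0,0]},{"grip":8.5,"dp":[-1.5,0,0],"rotation":[0,0,0]},{"grip":8.5,"dp":[-4,0,0],"rotation":[0,0,0]},{"grip":8.5,"dp":[-8,0,0],"rotation":[0,0,0]},{"grip":8.5,"dp":[-10,0,0],"rotation":[0,0,0]}]';  python3 go.py .4466 -.0751 .15
```

```text
time: 14.55
tool_pos: [0.6148, 0.0895, 0.0837]
tcp_rot: [1.118, 1.265, -1.118]
wrist_force: [-0.1, 1.2, -0.2]
width: 0.986
time: 14.97
tool_pos: [0.6162, 0.0897, 0.1875]
tcp_rot: [1.12, 1.262, -1.115]
wrist_force: [1.1, 0.2, 1.6]
width: 0.996
t 14.97 pos [0.6162 0.0897 0.1875] w 0.996 F [1.1 0.2 1.6] dp cm [  3.68 -18.87  14.27] rows 5.7 rot [ 0.006  0.    -0.004]
```

```bash
python3 -m creep '[{"grip":8.5,"dp":[0,-2,1.5],"rotation":[0,0,0]},{"grip":8.5,"dp":[0,-5,4],"rotation":[0,0,0]},{"grip":8.5,"dp":[0,-8,6],"rotation":[0,0,0]},{"grip":8.5,"dp":[0,-11,8.3],"rotation":[0,0,0]},{"grip":8.5,"dp":[0,-14,10.6],"rotation":[0,0,0]}]';  python3 -m creep '[{"grip":8.5,"dp":[1,-2.5,1.9],"rotation":[0,0,0]},{"grip":8.5,"dp":[2,-4,3.2],"rotation":[0,0,0]},{"grip":8.5,"dp":[3,-4.8,3.7],"rotation":[0,0,0]},{"grip":8.5,"dp":[3.5,-4.8,3.7],"rotation":[0,0,0]},{"grip":8.5,"dp":[3.5,-4.8,3.7],"rotation":[0,0,0]}]';  python3 go.py .4466 -.0751 .055
python3 - <<'E'
from meas import *
p,d=bot.read_camera('top');cv2.imwrite('pics/t5.png',p[100:300,160:480,::-1].repeat(2,0).repeat(2,1))
near=dict(black=(.062,.04,(.634,-.076),.014),grey=(.096,.052,(.6147,.0897),.014))
caps('top',p,d,near)
E
```

```text
time: 15.38
tool_pos: [0.4875, -0.0336, 0.1838]
tcp_rot: [1.117, 1.265, -1.117]
wrist_force: [-0.3, -0.0, 0.1]
width: 0.999
time: 15.8
tool_pos: [0.445, -0.0752, 0.1475]
tcp_rot: [1.119, 1.266, -1.12]
wrist_force: [0.3, 0.2, 0.7]
width: 0.998
t 15.8 pos [ 0.445  -0.0752  0.1475] w 0.998 F [0.3 0.2 0.7] dp cm [9.25 0.18 0.02] rows 2.2 rot [ 0.005 -0.001  0.002]
black top mean [ 0.6338 -0.0749] circ [ 0.6337 -0.0744] d 0.0408 zmed 0.0756 204
grey top mean [0.6128 0.0889] circ [0.6129 0.0882] d 0.0533 zmed 0.1099 360
```

View pics/t5.png

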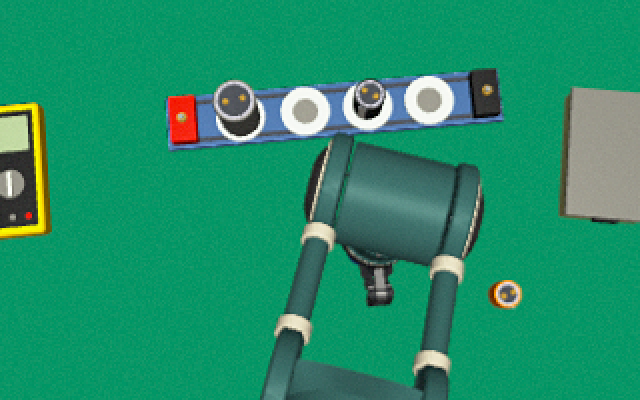

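Grey stands on rest3 (at (236,100) in the crop) next to red, within about 2 mm. Next is blue, at grasp TCP z 0.055.

```bash
python3 -m creep '[{"grip":8.5,"dp":[1.5,0.1,0],"rotation":[0,0,0]},{"grip":8.5,"dp":[3.5,0.1,0],"rotation":[0,0,0]},{"grip":8.5,"dp":[4.5,0.1,0],"rotation":[0,0,0]},{"grip":8.5,"dp":[5,0.1,0],"rotation":[0,0,0]},{"grip":8.5,"dp":[5,0.1,0],"rotation":[0,0,0]}]';python3 -m creep '[{"grip":8.5,"dp":[1,0,0],"rotation":[0,0,0]},{"grip":8.5,"dp":[2.5,0,0],"rotation":[0,0,0]},{"grip":8.5,"dp":[3.8,0,0],"rotation":[0,0,0]},{"grip":8.5,"dp":[4.3,0,0],"rotation":[0,0,0]},{"grip":8.5,"dp":[4.3,0,0],"rotation":[0,0,0]}]';python3 go.py .4466 -.0751 .055
```

```text
time: 16.27
tool_pos: [0.4463, -0.0746, 0.0977]
tcp_rot: [1.117, 1.268, -1.119]
wrist_force: [-0.0, -0.1, 0.1]
width: 0.995
time: 16.68
tool_pos: [0.4459, -0.0751, 0.0548]
tcp_rot: [1.118, 1.267, -1.119]
wrist_force: [0.1, -0.7, -0.7]
width: 0.997
t 16.68 pos [ 0.4459 -0.0751  0.0548] w 0.997 F [ 0.1 -0.7 -0.7] dp cm [-0.02  0.07  0.01] rows 0.0 rot [ 0.006 -0.001  0.002]
```

```bash
python3 -m creep '[{"grip":2,"dp":[0,0,0],"rotation":[0,0,0]},{"grip":2,"dp":[0,0,0],"rotation":[0,0,0]},{"grip":2,"dp":[0,0,0],"rotation":[0,0,0]},{"grip":2,"dp":[0,0,0],"rotation":[0,0,0]},{"grip":2,"dp":[0,0,0],"rotation":[0,0,0]}]' 45; python3 -m creep '[{"grip":2,"dp":[0,0,0],"rotation":[0,0,0]},{"grip":2,"dp":[-1,0,0],"rotation":[0,0,0]},{"grip":2,"dp":[-3,0,0],"rotation":[0,0,0]},{"grip":2,"dp":[-6,0,0],"rotation":[0,0,0]},{"grip":2,"dp":[-9,0,0],"rotation":[0,0,0]}]' ;  python3 -m creep '[{"grip":2,"dp":[-2,0,0],"rotation":[0,0,0]},{"grip":2,"dp":[-4,0,0],"rotation":[0,0,0]},{"grip":2,"dp":[-5,0,0],"rotation":[0,0,0]},{"grip":2,"dp":[-5,0,0],"rotation":[0,0,0]},{"grip":2,"dp":[-5,0,0],"rotation":[0,0,0]}]'; python3 go.py .6243 .0054 .195
```

```text
time: 17.1
tool_pos: [0.4475, -0.0756, 0.0569]
tcp_rot: [1.119, 1.263, -1.117]
wrist_force: [-0.8, -0.5, 5.7]
width: 0.531
time: 17.52
tool_pos: [0.445, -0.075, 0.1459]
tcp_rot: [1.117, 1.268, -1.12]
wrist_force: [0.1, -0.5, -2.8]
width: 0.525
time: 17.93
tool_pos: [0.4466, -0.0753, 0.1958]
tcp_rot: [1.118, 1.264, -1.118]
wrist_force: [0.6, 0.7, -1.9]
width: 0.526
t 17.93 pos [ 0.4466 -0.0753  0.1958] w 0.526 F [ 0.6  0.7 -1.9] dp cm [ 0.09 18.63 -5.83] rows 4.7 rot [ 0.006  0.    -0.001]
```

```bash
python3 -m creep '[{"grip":2,"dp":[0,2,-0.6],"rotation":[0,0,0]},{"grip":2,"dp":[0,5,-1.5],"rotation":[0,0,0]},{"grip":2,"dp":[0,8.5,-2.6],"rotation":[0,0,0]},{"grip":2,"dp":[0,12,-3.7],"rotation":[0,0,0]},{"grip":2,"dp":[0,15,-4.7],"rotation":[0,0,0]}]' ;  python3 -m creep '[{"grip":2,"dp":[1,2.2,-0.7],"rotation":[0,0,0]},{"grip":2,"dp":[3,3.5,-1.1],"rotation":[0,0,0]},{"grip":2,"dp":[5,3.6,-1.1],"rotation":[0,0,0]},{"grip":2,"dp":[7,3.6,-1.1],"rotation":[0,0,0]},{"grip":2,"dp":[8.5,3.6,-1.1],"rotation":[0,0,0]}]';python3 -m creep '[{"grip":2,"dp":[0,0,0],"rotation":[0,0,0]},{"grip":2,"dp":[0,0,0],"rotation":[0,0,0]},{"grip":2,"dp":[0,0,0],"rotation":[0,0,0]},{"grip":2,"dp":[0,0,0],"rotation":[0,0,0]}]'; python3 go.py .6243 .0054 .07
```

```text
time: 18.35
tool_pos: [0.5901, -0.0093, 0.1929]
tcp_rot: [1.117, 1.268, -1.12]
wrist_force: [0.3, 0.6, -1.0]
width: 0.525
time: 18.77
tool_pos: [0.6215, 0.0054, 0.1056]
tcp_rot: [1.115, 1.271, -1.122]
wrist_force: [-0.0, 0.3, -2.3]
width: 0.524
time: 19.1
tool_pos: [0.6249, 0.0049, 0.1118]
tcp_rot: [1.119, 1.263, -1.117]
wrist_force: [0.5, 0.5, -2.3]
width: 0.528
t 19.1 pos [0.6249 0.0049 0.1118] w 0.528 F [ 0.5  0.5 -2.3] dp cm [ 4.18 -0.06 -0.06] rows 1.0 rot [ 0.006  0.    -0.002]
```

Contact is expected at TCP z of about 0.070.

```bash
python3 -m creep '[{"grip":2,"dp":[0.8,0,0],"rotation":[0,0,0]},{"grip":2,"dp":[1.6,0,0],"rotation":[0,0,0]},{"grip":2,"dp":[2.4,0,0],"rotation":[0,0,0]},{"grip":2,"dp":[3,0,0],"rotation":[0,0,0]},{"grip":2,"dp":[3.3,0,0],"rotation":[0,0,0]}]' ;python3 -m creep '[{"grip":2,"dp":[0,0,0],"rotation":[0,0,0]},{"grip":2,"dp":[0.2,0,0],"rotation":[0,0,0]},{"grip":2,"dp":[0.3,0,0],"rotation":[0,0,0]},{"grip":2,"dp":[0.3,0,0],"rotation":[0,0,0]},{"grip":2,"dp":[0.3,0,0],"rotation":[0,0,0]}]'; python3 go.py .6243 .0054 .07
```

```text
time: 19.52
tool_pos: [0.6229, 0.005, 0.076]
tcp_rot: [1.117, 1.267, -1.12]
wrist_force: [0.2, -0.3, -3.5]
width: 0.527
time: 19.93
tool_pos: [0.6244, 0.005, 0.075]
tcp_rot: [1.118, 1.264, -1.118]
wrist_force: [-0.1, 1.3, -2.0]
width: 0.527
t 19.93 pos [0.6244 0.005  0.075 ] w 0.527 F [-0.1  1.3 -2. ] dp cm [ 0.5  -0.   -0.04] rows 0.1 rot [ 0.006  0.    -0.   ]
```

```bash
python3 -m creep '[{"grip":2,"dp":[0.15,0,0],"rotation":[0,0,0]},{"grip":2,"dp":[0.3,0,0],"rotation":[0,0,0]},{"grip":2,"dp":[0.35,0,0],"rotation":[0,0,0]},{"grip":2,"dp":[0.35,0,0],"rotation":[0,0,0]}]';python3 -m creep '[{"grip":2,"dp":[0.1,0,0],"rotation":[0,0,0]},{"grip":2,"dp":[0.1,0,0],"rotation":[0,0,0]},{"grip":2,"dp":[0.1,0,0],"rotation":[0,0,0]}]';  python3 -m creep '[{"grip":2,"dp":[0.1,0,0],"rotation":[0,0,0]},{"grip":2,"dp":[0.1,0,0],"rotation":[0,0,0]},{"grip":2,"dp":[0.1,0,0],"rotation":[0,0,0]}]'
```

```text
time: 20.27
tool_pos: [0.624, 0.005, 0.0711]
tcp_rot: [1.118, 1.265, -1.118]
wrist_force: [-0.3, 0.1, -1.9]
width: 0.529
time: 20.52
tool_pos: [0.6242, 0.005, 0.071]
tcp_rot: [1.118, 1.265, -1.118]
wrist_force: [-3.3, 0.0, 4.2]
width: 0.526
time: 20.77
tool_pos: [0.6242, 0.005, 0.071]
tcp_rot: [1.118, 1.265, -1.118]
wrist_force: [-5.6, -0.6, 10.8]
width: 0.526
```

```bash
python3 -m creep '[{"grip":4.9,"dp":[-0.1,0,0],"rotation":[0,0,0]},{"grip":5.3,"dp":[-0.1,0,0],"rotation":[0,0,0]},{"grip":6,"dp":[-0.1,0,0],"rotation":[0,0,0]},{"grip":7.5,"dp":[-0.1,0,0],"rotation":[0,0,0]},{"grip":8.5,"dp":[-0.1,0,0],"rotation":[0,0,0]}]';  python3 -m creep '[{"grip":8.5,"dp":[0,0,0],"rotation":[0,0,0]},{"grip":8.5,"dp":[-1.5,0,0],"rotation":[0,0,0]},{"grip":8.5,"dp":[-4,0,0],"rotation":[0,0,0]},{"grip":8.5,"dp":[-8,0,0],"rotation":[0,0,0]},{"grip":8.5,"dp":[-11,0,0],"rotation":[0,0,0]}]';  python3 go.py .3937 -.25 .13
```

```text
time: 21.18
tool_pos: [0.6241, 0.005, 0.07]
tcp_rot: [1.118, 1.265, -1.118]
wrist_force: [-0.4, -0.5, -0.5]
width: 0.953
time: 21.6
tool_pos: [0.624, 0.005, 0.1817]
tcp_rot: [1.118, 1.265, -1.118]
wrist_force: [-0.3, -0.2, 0.9]
width: 0.993
t 21.6 pos [0.624  0.005  0.1817] w 0.993 F [-0.3 -0.2  0.9] dp cm [  5.18 -25.99  22.48] rows 8.3 rot [ 0.006 -0.     0.   ]
```

```bash
python3 -m creep '[{"grip":8.5,"dp":[0,-2,1.7],"rotation":[0,0,0]},{"grip":8.5,"dp":[0,-4.5,3.9],"rotation":[0,0,0]},{"grip":8.5,"dp":[0,-7.2,6.2],"rotation":[0,0,0]},{"grip":8.5,"dp":[0,-10,8.6],"rotation":[0,0,0]},{"grip":8.5,"dp":[0,-12.8,11],"rotation":[0,0,0]}]';  python3 -m creep '[{"grip":8.5,"dp":[0,-2.8,2.4],"rotation":[0,0,0]},{"grip":8.5,"dp":[0,-5.6,4.8],"rotation":[0,0,0]},{"grip":8.5,"dp":[1,-8.4,7.2],"rotation":[0,0,0]},{"grip":8.5,"dp":[2,-11,9.5],"rotation":[0,0,0]},{"grip":8.5,"dp":[3,-13,11.3],"rotation":[0,0,0]}]'; python3 -m creep '[{"grip":8.5,"dp":[1,0,0],"rotation":[0,0,0]},{"grip":8.5,"dp":[1.5,0,0],"rotation":[0,0,0]},{"grip":8.5,"dp":[1.5,0,0],"rotation":[0,0,0]}]'; python3 go.py .3937 -.25 .03
python3 - <<'E'
from meas import *
p,d=bot.read_camera('top');cv2.imwrite('pics/t6.png',p[100:300,160:480,::-1].repeat(2,0).repeat(2,1))
near=dict(black=(.062,.04,(.634,-.076),.014),grey=(.096,.052,(.6147,.0897),.014),blue=(.079,.046,(.6243,.0054),.014))
caps('top',p,d,near)
E
```

```text
time: 22.02
tool_pos: [0.5095, -0.1206, 0.1803]
tcp_rot: [1.117, 1.265, -1.117]
wrist_force: [1.4, -0.5, 0.5]
width: 1.0
time: 22.43
tool_pos: [0.3937, -0.2495, 0.1503]
tcp_rot: [1.118, 1.263, -1.119]
wrist_force: [0.2, -0.2, -0.1]
width: 0.992
time: 22.68
tool_pos: [0.3947, -0.2472, 0.1339]
tcp_rot: [1.119, 1.267, -1.119]
wrist_force: [0.1, 0.4, -0.3]
width: 0.993
t 22.68 pos [ 0.3947 -0.2472  0.1339] w 0.993 F [ 0.1  0.4 -0.3] dp cm [10.39 -0.12  0.29] rows 2.5 rot [ 0.005 -0.002  0.002]
black top mean [ 0.6336 -0.0749] circ [ 0.633  -0.0744] d 0.0422 zmed 0.0754 207
grey top mean [0.6129 0.0891] circ [0.6131 0.0884] d 0.0528 zmed 0.1101 359
blue top mean [0.623  0.0052] circ [0.6228 0.0062] d 0.0488 zmed 0.093 281
```

View pics/t6.png

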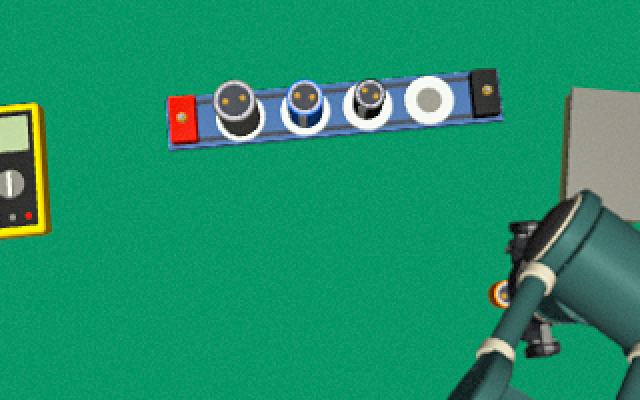

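Grey, blue and black stand on rests 3, 2 and 1. The gripper straddles orange, at about (500,293) in the crop.

```bash
python3 -m creep '[{"grip":8.5,"dp":[1.5,-0.05,0.1],"rotation":[0,0,0]},{"grip":8.5,"dp":[3.5,-0.05,0.1],"rotation":[0,0,0]},{"grip":8.5,"dp":[5,-0.05,0.1],"rotation":[0,0,0]},{"grip":8.5,"dp":[5.5,-0.05,0.1],"rotation":[0,0,0]},{"grip":8.5,"dp":[5.5,-0.05,0.1],"rotation":[0,0,0]}]';python3 -m creep '[{"grip":8.5,"dp":[0,0,0],"rotation":[0,0,0]},{"grip":8.5,"dp":[0,0,0],"rotation":[0,0,0]},{"grip":8.5,"dp":[0,0,0],"rotation":[0,0,0]}]';python3 go.py .3937 -.25 .03
```

```text
time: 23.15
tool_pos: [0.3951, -0.2476, 0.0793]
tcp_rot: [1.117, 1.268, -1.117]
wrist_force: [-0.3, -0.1, -0.5]
width: 0.996
time: 23.4
tool_pos: [0.3962, -0.2495, 0.0816]
tcp_rot: [1.118, 1.263, -1.117]
wrist_force: [-0.1, -0.4, -0.9]
width: 0.992
t 23.4 pos [ 0.3962 -0.2495  0.0816] w 0.992 F [-0.1 -0.4 -0.9] dp cm [ 5.16 -0.26  0.01] rows 1.2 rot [ 0.006  0.002 -0.002]
```

```bash
python3 -m creep '[{"grip":8.5,"dp":[1,-0.15,0.05],"rotation":[0,0,0]},{"grip":8.5,"dp":[2.5,-0.15,0.05],"rotation":[0,0,0]},{"grip":8.5,"dp":[3.8,-0.15,0.05],"rotation":[0,0,0]},{"grip":8.5,"dp":[4.9,-0.15,0.05],"rotation":[0,0,0]},{"grip":8.5,"dp":[5.1,-0.15,0.05],"rotation":[0,0,0]}]';python3 -m creep '[{"grip":8.5,"dp":[0,0,0],"rotation":[0,0,0]},{"grip":8.5,"dp":[0,0,0],"rotation":[0,0,0]},{"grip":8.5,"dp":[0,0,0],"rotation":[0,0,0]}]';python3 go.py .3937 -.25 .03; python3 -m creep '[{"grip":1.5,"dp":[0,0,0],"rotation":[0,0,0]},{"grip":1.5,"dp":[0,0,0],"rotation":[0,0,0]},{"grip":1.5,"dp":[0,0,0],"rotation":[0,0,0]},{"grip":1.5,"dp":[0,0,0],"rotation":[0,0,0]},{"grip":1.5,"dp":[0,0,0],"rotation":[0,0,0]}]' 35;python3 go.py .3937 -.25 .03
```

```text
time: 23.82
tool_pos: [0.3921, -0.2488, 0.0272]
tcp_rot: [1.119, 1.268, -1.119]
wrist_force: [-0.5, -0.8, -0.4]
width: 0.995
time: 24.07
tool_pos: [0.3942, -0.2502, 0.0299]
tcp_rot: [1.118, 1.263, -1.118]
wrist_force: [0.3, 0.3, -0.0]
width: 0.997
t 24.07 pos [ 0.3942 -0.2502  0.0299] w 0.997 F [ 0.3  0.3 -0. ] dp cm [-0.01 -0.05 -0.02] rows 0.0 rot [ 0.006  0.001 -0.001]
time: 24.48
tool_pos: [0.3939, -0.2499, 0.0297]
tcp_rot: [1.118, 1.264, -1.118]
wrist_force: [-0.4, -0.0, 2.4]
width: 0.389
t 24.48 pos [ 0.3939 -0.2499  0.0297] w 0.389 F [-0.4 -0.   2.4] dp cm [-0.03 -0.02  0.01] rows 0.0 rot [ 0.006  0.001 -0.001]
```

```bash
python3 -m creep '[{"grip":1.5,"dp":[0,0,0],"rotation":[0,0,0]},{"grip":1.5,"dp":[-1,0,0],"rotation":[0,0,0]},{"grip":1.5,"dp":[-3,0,0],"rotation":[0,0,0]},{"grip":1.5,"dp":[-6,0,0],"rotation":[0,0,0]},{"grip":1.5,"dp":[-9,0,0],"rotation":[0,0,0]}]' ;  python3 -m creep '[{"grip":1.5,"dp":[-2,0,0],"rotation":[0,0,0]},{"grip":1.5,"dp":[-4,0,0],"rotation":[0,0,0]},{"grip":1.5,"dp":[-5,0,0],"rotation":[0,0,0]},{"grip":1.5,"dp":[-5,0,0],"rotation":[0,0,0]},{"grip":1.5,"dp":[-5,0,0],"rotation":[0,0,0]}]'; python3 go.py .6435 -.156 .17
```

```text
time: 24.9
tool_pos: [0.3923, -0.2488, 0.1196]
tcp_rot: [1.118, 1.268, -1.119]
wrist_force: [-0.4, -0.7, -0.6]
width: 0.389
time: 25.32
tool_pos: [0.3936, -0.2497, 0.1694]
tcp_rot: [1.118, 1.264, -1.118]
wrist_force: [-0.0, 0.7, -1.9]
width: 0.387
t 25.32 pos [ 0.3936 -0.2497  0.1694] w 0.387 F [-0.   0.7 -1.9] dp cm [-0.05 25.95 -6.23] rows 6.4 rot [ 0.006  0.    -0.001]
```

```bash
python3 -m creep '[{"grip":1.5,"dp":[0,2,-0.5],"rotation":[0,0,0]},{"grip":1.5,"dp":[0,5,-1.2],"rotation":[0,0,0]},{"grip":1.5,"dp":[0,8.5,-2],"rotation":[0,0,0]},{"grip":1.5,"dp":[0,12,-2.9],"rotation":[0,0,0]},{"grip":1.5,"dp":[0,15,-3.6],"rotation":[0,0,0]}]' ;  python3 -m creep '[{"grip":1.5,"dp":[0,3.5,-0.8],"rotation":[0,0,0]},{"grip":1.5,"dp":[0,7,-1.7],"rotation":[0,0,0]},{"grip":1.5,"dp":[1,10,-2.4],"rotation":[0,0,0]},{"grip":1.5,"dp":[3,10.9,-2.6],"rotation":[0,0,0]},{"grip":1.5,"dp":[5,10.9,-2.6],"rotation":[0,0,0]}]';python3 -m creep '[{"grip":1.5,"dp":[1.5,0,0],"rotation":[0,0,0]},{"grip":1.5,"dp":[3,0,0],"rotation":[0,0,0]},{"grip":1.5,"dp":[3,0,0],"rotation":[0,0,0]},{"grip":1.5,"dp":[3,0,0],"rotation":[0,0,0]},{"grip":1.5,"dp":[3,0,0],"rotation":[0,0,0]}]'; python3 go.py .6435 -.156 .044
```

```text
time: 25.73
tool_pos: [0.5384, -0.194, 0.1666]
tcp_rot: [1.118, 1.269, -1.12]
wrist_force: [0.3, -0.9, -0.7]
width: 0.385
time: 26.15
tool_pos: [0.6454, -0.1548, 0.1169]
tcp_rot: [1.117, 1.266, -1.116]
wrist_force: [-0.2, -0.8, -0.7]
width: 0.386
time: 26.57
tool_pos: [0.6426, -0.1563, 0.0886]
tcp_rot: [1.118, 1.266, -1.119]
wrist_force: [0.3, -0.2, -0.4]
width: 0.383
t 26.57 pos [ 0.6426 -0.1563  0.0886] w 0.383 F [ 0.3 -0.2 -0.4] dp cm [ 4.46  0.1  -0.02] rows 1.1 rot [ 0.006 -0.001  0.001]
```

```bash
python3 -m creep '[{"grip":1.5,"dp":[0.8,0.05,0],"rotation":[0,0,0]},{"grip":1.5,"dp":[1.6,0.05,0],"rotation":[0,0,0]},{"grip":1.5,"dp":[2.4,0.05,0],"rotation":[0,0,0]},{"grip":1.5,"dp":[3.2,0.05,0],"rotation":[0,0,0]},{"grip":1.5,"dp":[3.5,0.05,0],"rotation":[0,0,0]}]' ;python3 -m creep '[{"grip":1.5,"dp":[0,0,0],"rotation":[0,0,0]},{"grip":1.5,"dp":[0.2,0,0],"rotation":[0,0,0]},{"grip":1.5,"dp":[0.4,0,0],"rotation":[0,0,0]},{"grip":1.5,"dp":[0.5,0,0],"rotation":[0,0,0]},{"grip":1.5,"dp":[0.5,0,0],"rotation":[0,0,0]}]'; python3 go.py .6435 -.156 .044
```

```text
time: 26.98
tool_pos: [0.6423, -0.156, 0.0524]
tcp_rot: [1.118, 1.267, -1.119]
wrist_force: [-0.4, -1.1, -1.5]
width: 0.384
time: 27.4
tool_pos: [0.6436, -0.1563, 0.0493]
tcp_rot: [1.118, 1.265, -1.118]
wrist_force: [-0.0, -0.4, -0.8]
width: 0.384
t 27.4 pos [ 0.6436 -0.1563  0.0493] w 0.384 F [-0.  -0.4 -0.8] dp cm [ 0.53 -0.01 -0.04] rows 0.1 rot [ 0.006  0.    -0.   ]
```

```bash
python3 -m creep '[{"grip":1.5,"dp":[0.15,0,0],"rotation":[0,0,0]},{"grip":1.5,"dp":[0.3,0,0],"rotation":[0,0,0]},{"grip":1.5,"dp":[0.4,0,0],"rotation":[0,0,0]},{"grip":1.5,"dp":[0.4,0,0],"rotation":[0,0,0]}]';python3 -m creep '[{"grip":1.5,"dp":[0.1,0,0],"rotation":[0,0,0]},{"grip":1.5,"dp":[0.1,0,0],"rotation":[0,0,0]},{"grip":1.5,"dp":[0.1,0,0],"rotation":[0,0,0]}]';  python3 -m creep '[{"grip":1.5,"dp":[0.1,0,0],"rotation":[0,0,0]},{"grip":1.5,"dp":[0.1,0,0],"rotation":[0,0,0]},{"grip":1.5,"dp":[0.1,0,0],"rotation":[0,0,0]}]'
```

```text
time: 27.73
tool_pos: [0.6433, -0.1562, 0.045]
tcp_rot: [1.118, 1.265, -1.118]
wrist_force: [-0.3, -0.9, -0.9]
width: 0.388
time: 27.98
tool_pos: [0.6435, -0.1563, 0.0442]
tcp_rot: [1.118, 1.265, -1.118]
wrist_force: [0.9, 0.2, -1.0]
width: 0.387
time: 28.23
tool_pos: [0.6438, -0.1564, 0.0438]
tcp_rot: [1.118, 1.264, -1.118]
wrist_force: [-1.4, 1.2, 2.5]
width: 0.384
```

Orange touches down. I release it, rise and back away toward the robot.

```bash
python3 -m creep '[{"grip":3.6,"dp":[0,0,0],"rotation":[0,0,0]},{"grip":4.0,"dp":[0,0,0],"rotation":[0,0,0]},{"grip":5,"dp":[0,0,0],"rotation":[0,0,0]},{"grip":6.5,"dp":[0,0,0],"rotation":[0,0,0]},{"grip":7.5,"dp":[0,0,0],"rotation":[0,0,0]}]';  python3 -m creep '[{"grip":7.5,"dp":[0,0,0],"rotation":[0,0,0]},{"grip":7.5,"dp":[-1.5,0,0],"rotation":[0,0,0]},{"grip":7.5,"dp":[-4,0,0],"rotation":[0,0,0]},{"grip":7.5,"dp":[-8,0,0],"rotation":[0,0,0]},{"grip":7.5,"dp":[-12,0,0],"rotation":[0,0,0]}]'; python3 -m creep '[{"grip":7.5,"dp":[-2,-2,1],"rotation":[0,0,0]},{"grip":7.5,"dp":[-4,-5,2],"rotation":[0,0,0]},{"grip":7.5,"dp":[-4,-8,3],"rotation":[0,0,0]},{"grip":7.5,"dp":[-4,-11,4],"rotation":[0,0,0]},{"grip":7.5,"dp":[-4,-14,5],"rotation":[0,0,0]}]'; python3 -m creep '[{"grip":7.5,"dp":[0,0,0],"rotation":[0,0,0]},{"grip":7.5,"dp":[0,0,0],"rotation":[0,0,0]},{"grip":7.5,"dp":[0,0,0],"rotation":[0,0,0]},{"grip":7.5,"dp":[0,0,0],"rotation":[0,0,0]},{"grip":7.5,"dp":[0,0,0],"rotation":[0,0,0]}]'
python3 - <<'E'
from meas import *
near=dict(orange=(.045,.034,(.6435,-.156),.014),black=(.062,.04,(.634,-.076),.014),grey=(.096,.052,(.6147,.0897),.014),blue=(.079,.046,(.6243,.0054),.014))
p,d=bot.read_camera('top');cv2.imwrite('pics/t7.png',p[:,:,::-1]);caps('top',p,d,near)
p,d=bot.read_camera('scene');cv2.imwrite('pics/s7.png',p[100:300,200:520,::-1].repeat(2,0).repeat(2,1))
E
```

```text
time: 28.65
tool_pos: [0.6435, -0.1563, 0.0432]
tcp_rot: [1.118, 1.265, -1.118]
wrist_force: [0.4, -0.9, 0.5]
width: 0.846
time: 29.07
tool_pos: [0.6422, -0.1559, 0.1639]
tcp_rot: [1.117, 1.268, -1.12]
wrist_force: [-0.3, -1.6, -0.4]
width: 0.883
time: 29.48
tool_pos: [0.51, -0.2237, 0.2055]
tcp_rot: [1.118, 1.262, -1.117]
wrist_force: [0.5, -0.2, 0.1]
width: 0.879
time: 29.9
tool_pos: [0.5118, -0.2227, 0.2036]
tcp_rot: [1.118, 1.265, -1.117]
wrist_force: [0.1, 1.7, -0.4]
width: 0.884
orange top mean [ 0.643  -0.1575] circ [ 0.643  -0.1576] d 0.0352 zmed 0.0583 146
black top mean [ 0.6338 -0.0751] circ [ 0.6337 -0.0744] d 0.0408 zmed 0.0755 204
grey top mean [0.6129 0.089 ] circ [0.6131 0.0884] d 0.0529 zmed 0.1099 360
blue top mean [0.6234 0.0051] circ [0.623  0.0046] d 0.0479 zmed 0.0929 276
```

View pics/t7.png

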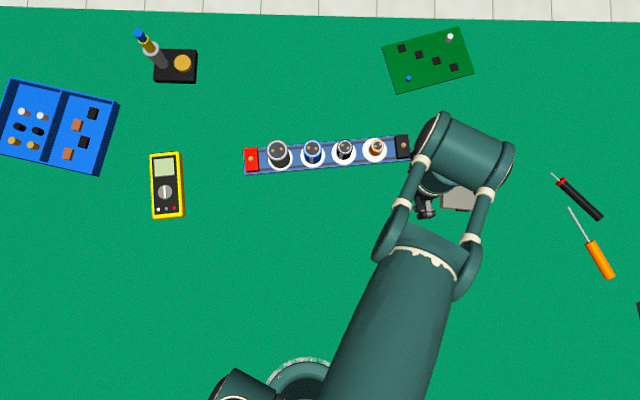

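View pics/s7.png

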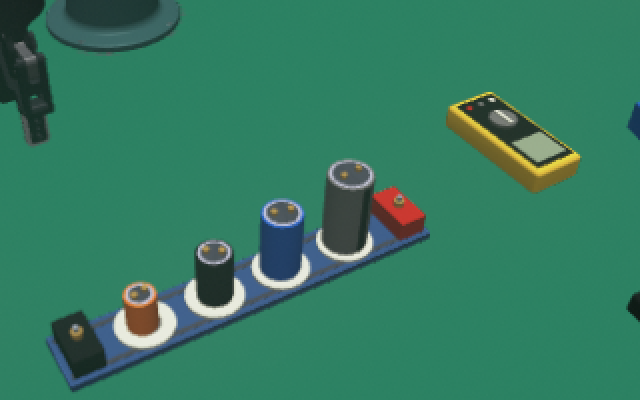

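The crop shows all four cans upright and centred: orange (142,308), black (214,272), blue (281,240), grey (348,210) beside red. The meter's place is unchanged in both views, and the gripper is clear. I hand the job in.

```bash
python3 -c "
from workcell import bot
print(bot.finish_job())"
```

```text
the job is handed in; nothing more can be done
None
```

I stood all four capacitors upright on the rail and handed the job in at about 30 s. Counted from the red terminal, they are grey, blue, black and orange. Each was lowered until the wrist force showed contact (about 3–11 N), then released.

**Placement:** the last top view put each can's centre within about 2 mm of its rest, against the 12 mm limit. Cap-top heights were within about 1 mm of a flush stand on the rest.

**Meter and gripper:** the meter looked unmoved in both camera views, judged by eye rather than measured. The gripper was open and well clear of everything.

**Disagreements:**
- The scene camera's cap-top positions differed from the top camera's by 4–8 mm, because its mask also caught the can sides. I used the top camera.
- My first fit of the rests had merged neighbouring rests, so I redid it before placing anything.
- One move call was refused because its rows lacked the rotation, and I sent it again.

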